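# Open the crate lift's air supply, then turn its interlocked selector

### The arm

A 7-joint arm with a two-finger parallel gripper is mounted at the origin on the work surface. World frame = base frame: x ahead of the robot, y to its left, z up, the work surface at z = 0. Lengths are in m, angles in rad, forces in N, time in s.
With the tool pointing down it reaches from about 0.35 to 0.9 m from the base axis. Payload 19.9 kg.
Tool frame: the origin (TCP) lies midway between the tips of the shut fingers; the grasp point (between the pads) lies 19 mm behind it; z points along the fingers, y is the line along which they close (so a half turn about z gives the same grasp; the last joint's range is limited). The gripper opens to 94 mm and grips with 3 to 60 N. Pads are 16 mm wide; open, the fingers measure 119 mm over their backs; the gripper's body (75 mm by 177 mm) begins 78 mm behind the grasp point.
Start: joints at [1.254, 0.417, -0.01, 1.614, 0.005, 1.111, -0.053], TCP at [0.17, -0.602, 0.205] pointing down, gripper open.
Joint ranges: [-2.81, 2.81], [-0.39, 2.02], [-1.27, 1.25], [0.06, 2.57], [-1.19, 4.33], [0.19, 2], [-2.82, 2.82]. Speed limits (rad/s): [1.89, 1.89, 2.39, 2.39, 3.01, 3.01, 3.01].

### API

Orientations are given as a unit quaternion [x, y, z, w].
In Python, from station import robot gives the robot as it stands.
- The arm moves only by the shell command python3 -m handwheel 'ROWS' [OPENING]. ROWS is JSON, one flat list of numbers, 6 for each row, row after row: the shift along the world's x, y, z in mm, then the turn, a rotation vector about the world's x, y, z in degrees. A call has 1 to 12 rows; each row shifts and turns the commanded pose from where the row before left it; what a row does not reach is not made up. A row lasts 1/12 s, in which the tool goes at most 41.7 mm and 7.16 degrees, less where a joint would pass 70% of its speed; a pose out of reach is approached as far as the arm can. A call with a gripper value outside its range is refused whole. OPENING is the finger opening in mm, from 0 to 94, set as the call begins (- or left out, the last holds). The fingers move at their own pace and stop on an object; the grip force is fixed at half the most. Time passes only in rows, so rows that do not move let the fingers close. It gives the time, the measured TCP pose, the force, the opening and the grip force at its end, in the units of the state.
- robot.get_state(): the state, without advancing time (a new reading comes with each control period).
- robot.get_image(name): name is "scene" or "top" or "wrist"; returns a dict with "color" (400x640x3 uint8, red, green, blue), "vertical_fov" (degrees; the focal length in pixels is half the picture's height over the tangent of half this angle, whatever the lens; pixels are square), "cx", "cy" (the principal point, pixels), "R" (3x3) and "t" (3): a world point X has camera coordinates R X + t. Camera axes: x right, y down, z forward; pixel columns grow to the right and rows downward; lengths in m; the calibration is good to about 2 mm. A picture is of the moment at which its call begins. There is no depth.
- robot.close_job(): hands the job in; it is judged then, once.
The state is a dict: "time_s": time; "joint_pos": joint angles; "dq": joint speeds; "joint_torque": joint torques, N m; "tool_pos": TCP position; "eef_rot": TCP orientation; "wrist_force": force on the tool from outside, world axes, zero at the start; "ft_torque": the same for the moment, N m; "opening": finger opening in m; "finger_force": force on a finger pad.
Only numpy, scipy, OpenCV 4.12 (cv2) and the standard library are available. Lean on these libraries where they do the work, as an engineer would, in place of code of your own. Each camera call takes 0.05 s, during which the arm holds its last target. There are 200 camera calls.

### The job

Make the crate lift ready at its bench valve station: turn the red supply lever anticlockwise (seen from above) until it is fully home against its rubber stop, which draws the yellow interlock bolt clear, and only then turn the blue selector lever anticlockwise until it is home against its own rubber stop. Feel for the stops and do not lean hard on them or on the bolt. Let go of both levers so that they stay home, and leave the tin, the carton and the jar standing where they are.

Things in the scene. Friction and masses are not known exactly. Their poses are not given: they have to be found in the camera images.
- station: Fixed grey valve station, a box 190 (x) x 340 (y) x 44 mm high with aluminium top. Origin: centre of its underside, on the table; y along its long side, z up, x away from the robot at yaw 0; its yaw varies by 0.35 rad either way. Red supply lever's vertical axis: station x -35, y +95 mm. Blue selector's vertical axis: x 0, y -95 mm.
- supply_grip (a point): Centre of the red supply lever's upright round grip: 22 mm diameter, 76 to 125 mm above the table; this point is 100 mm up, 65 mm from the lever's axis. Its x axis points radially outward, z up. Arm below at 68 to 76 mm. Opens anticlockwise from above (positive about z), stays where left. Turning takes about 7 N at the grip (3 N may remain when paused), 10 N in the last 18 degrees before the stop.
- supply_stop: Black rubber post, 10 mm diameter, 46 to 70 mm up, by the supply axis: the stop of the supply shaft. The red lever may sit at any angle on its shaft, so its angle does NOT tell how far the stop is: 30 to 102 degrees from the start, to be felt. There the force at the red grip rises by about 1.3 N per mm of travel. Load on the post must stay under 18 N (about 19 N in all at the grip).
- bolt: Yellow end of the steel interlock bar, 10 mm wide, sliding along station y, spring-loaded to -y. Origin: its end face, at table height. Locked: station y = -68 mm. The supply shaft draws it to +y only in its last 18 degrees: 11.5 mm where it first touches its stop; 9.5 mm frees the selector. Must not be pressed with over 25 N (about 18 N at the blue grip).
- selector (a joint): Angle of the blue selector lever, rad, growing anticlockwise from above. Starts at 0 to 0.1. While the bolt is out it is blocked at about 0.25; with the bolt drawn it turns (about 7 N at the grip) to its rubber stop, met at 1.10, and stays where left.
- selector_grip (a point): Centre of the blue selector lever's upright round grip: 22 mm diameter, 76 to 125 mm above the table; this point is 100 mm up, 65 mm from the selector's axis. Flat arm below at 68 to 76 mm. Its x axis points radially outward (150 degrees from station x, towards station y, when the selector reads 0), z up.
- selector_stop: Black rubber post, 10 mm diameter, 46 to 70 mm up, by the selector axis: the selector's stop. Once met, the force at the blue grip rises by about 1.3 N per mm of travel. Load on the post must stay under 25 N (about 19 N in all at the grip).
- tin: Bystander: food tin, 74 mm diameter, 110 mm high, standing; origin at the centre of its underside.
- carton: Bystander: red food carton 60 x 100 x 130 mm, standing; origin at the centre of its underside.
- jar: Bystander: jar, 68 mm diameter, 100 mm high, standing; origin at the centre of its underside.

How it is judged:
By the outcome, as a careful person would: the job done as asked, in the order asked, and still so for the second after the job is handed in, with the robot touching nothing.
It also fails if it takes over 72 s, if anything falls off the work surface, if the arm or the gripper's body presses on something with over 40 N, if the wrist force passes 120 N, or if a joint passes its speed limit or range.

## Working session

There is one attempt and no reset: what is moved stays moved. The work goes in short steps, Python scripts to look and compute and a shell command to move; the robot and the scene stay as the last step left them, time stands still between calls to the robot, and variables do not carry over. Pictures are saved under pics/ and viewed, at most 10 in all, crops included, and the job is handed in when it is done.

```bash
mkdir -p pics; ls; cat > h.py <<'E'
import numpy as np, cv2, json
from station import robot
def K(im):
    f=200/np.tan(np.radians(im["vertical_fov"])/2); return f,im["cx"],im["cy"]
def ray(im,u,v,z):
    f,cx,cy=K(im);R=np.array(im["R"]);t=np.array(im["t"])
    c=-R.T@t; d=R.T@np.array([(u-cx)/f,(v-cy)/f,1]); return c+d*(z-c[2])/d[2]
def proj(im,X):
    f,cx,cy=K(im);p=np.array(im["R"])@np.array(X)+np.array(im["t"]);return p[0]/p[2]*f+cx,p[1]/p[2]*f+cy
def save(im,n): cv2.imwrite("pics/"+n+".png",cv2.cvtColor(im["color"],cv2.COLOR_RGB2BGR))
E
python3 - <<'E'
from h import *
for n in("top","scene"):
    im=robot.get_image(n);save(im,n+"0");print(n,K(im),-np.array(im["R"]).T@np.array(im["t"]));print(np.round(im["R"],2).tolist())
print(robot.get_state())
E
```

```text
pics
top (np.float64(498.1761118025386), 316.7714044569433, 194.76309118334035) [ 0.483851   -0.06856632  1.26922261]
[[0.03, -1.0, -0.02], [-0.99, -0.03, -0.13], [0.13, 0.03, -0.99]]
scene (np.float64(420.8338149439404), 322.6019390370634, 194.64460422085097) [ 1.34066657 -0.20304877  0.79568812]
[[0.22, 0.98, -0.0], [0.67, -0.15, -0.72], [-0.71, 0.15, -0.69]]
{'time_s': 0.1, 'joint_pos': array([ 1.2545165 ,  0.41793105, -0.0103382 ,  1.6140985 ,  0.00471116,
        1.11072027, -0.05298579]), 'dq': array([ 0.00075786, -0.0010391 ,  0.00163552, -0.00028638, -0.00140147,
        0.00076417, -0.00056045]), 'joint_torque': array([ 1.40413216e-03, -8.52574682e+01,  6.40545152e-01, -4.26696289e+01,
       -4.87988186e-02,  1.63918803e-02,  9.85687802e-05]), 'tool_pos': array([ 0.16949768, -0.6012213 ,  0.20488373]), 'eef_rot': array([ 9.90572624e-01,  1.36987427e-01, -1.18507439e-04, -5.54073203e-04]), 'wrist_force': array([-0.75454213, -0.56912629,  0.06321382]), 'ft_torque': array([ 0.02593708, -0.0005053 , -0.00079737]), 'finger_force': 0.0, 'opening': 0.09404221215609826}
```

View pics/top0.png

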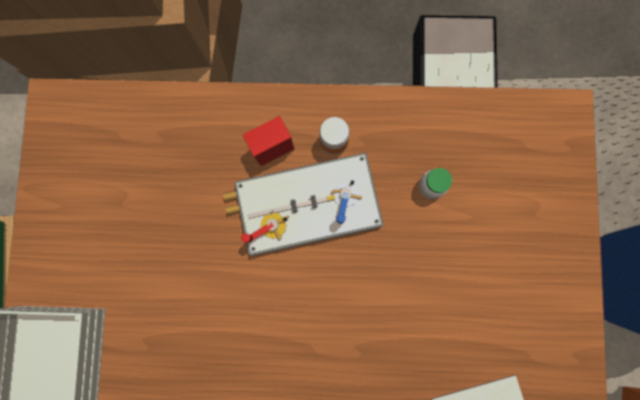

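View pics/scene0.png

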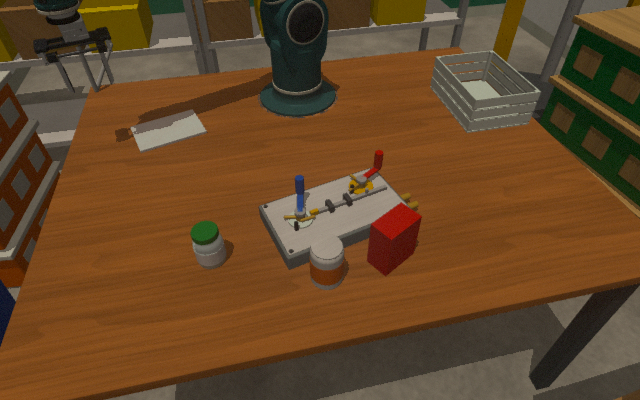

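The top view shows the station with corners near (238,184), (364,156), (380,226) and (250,254). The red grip is near (247,238) and the blue grip near (342,217). The carton, tin and jar are on the far and right sides.

```bash
cat > loc.py <<'E'
from h import *
im=robot.get_image("top");c=im["color"];hsv=cv2.cvtColor(c,cv2.COLOR_RGB2HSV)
g=((hsv[...,1]<60)&(hsv[...,2]>110)).astype(np.uint8);m=np.zeros_like(g);m[150:262,228:388]=1
g=cv2.morphologyEx(g*m,cv2.MORPH_CLOSE,np.ones((9,9)))
cs=max(cv2.findContours(g,0,2)[0],key=cv2.contourArea)
box=cv2.boxPoints(cv2.minAreaRect(cv2.convexHull(cs)));print(box.round(1).tolist())
P=np.array([ray(im,u,v,.044) for u,v in box]);print(P.round(4).tolist())
C=P.mean(0);e=[P[(i+1)%4]-P[i] for i in range(4)];l=max(e,key=lambda x:np.linalg.norm(x));print([np.linalg.norm(x).round(4) for x in e])
if l[1]<0:l=-l
yaw=np.arctan2(-l[0],l[1]);print("C",C,"yaw",yaw)
R=np.array([[np.cos(yaw),-np.sin(yaw)],[np.sin(yaw),np.cos(yaw)]])
W=lambda x,y:C[:2]+R@[x,y]
A=W(-.035,.095);B=W(0,-.095);print("axes",A,B)
H,S,V=[hsv[...,i].astype(int) for i in range(3)]
for n,mk,ax in(("red",((H<6)|(H>174))&(S>150)&(V>90),A),("blue",(H>100)&(H<125)&(S>110),B)):
    mk=(mk&(m>0)).astype(np.uint8);k,lab,st,ce=cv2.connectedComponentsWithStats(mk)
    i=1+st[1:,4].argmax();ys,xs=np.where(lab==i)
    pa=proj(im,[*ax,.1]);d=np.hypot(xs-pa[0],ys-pa[1]);j=d.argsort()[-12:]
    print(n,st[i],"axispx",np.round(pa,1),"tip px",xs[j].mean(),ys[j].mean())
    # arm direction from mask rays at z .072 / tip at .125
    t=ray(im,xs[j].mean(),ys[j].mean(),.12)[:2]-ax;print("  tip rel",t,np.degrees(np.arctan2(t[1],t[0])),np.hypot(*t))
    for z in(.1,): 
        for a in (0,): pass
save(im,"z");cv2.imwrite("pics/crop.png",cv2.resize(cv2.cvtColor(c[145:265,225:390],cv2.COLOR_RGB2BGR),None,fx=4.8,fy=4.8,interpolation=cv2.INTER_CUBIC))
E
python3 loc.py
```

```text
[[232.6999969482422, 181.60000610351562], [366.29998779296875, 151.8000030517578], [382.6000061035156, 224.8000030517578], [249.0, 254.6999969482422]]
[[0.674, 0.1745, 0.044], [0.7583, -0.1575, 0.044], [0.5763, -0.2005, 0.044], [0.494, 0.1249, 0.044]]
[np.float64(0.3425), np.float64(0.1871), np.float64(0.3356), np.float64(0.1867)]
C [ 0.62562328 -0.0146473   0.044     ] yaw 0.24880284133233063
axes [0.56830783 0.06880892] [ 0.64901644 -0.10672205]
red [241 225  31  18 178] axispx [270.5 223.3] tip px 242.66666666666666 239.33333333333334
  tip rel [-0.04030063  0.06053951] 123.65136628360584 0.07272669725023954
blue [337 199  10  24 130] axispx [345.9 191.3] tip px 339.5 220.91666666666666
  tip rel [-0.07220045  0.01384716] 169.14320949204748 0.07351632038272547
```

View pics/crop.png

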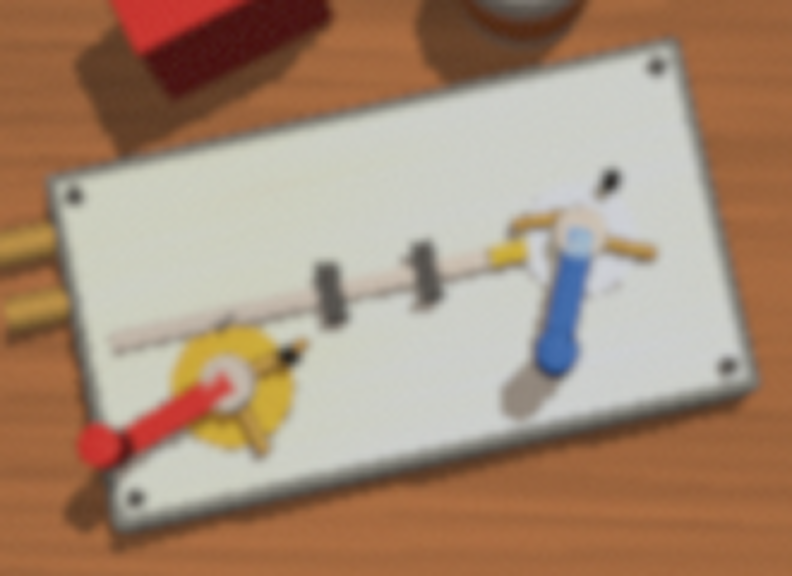

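The crop shows the red grip top at about (245.8,237.9) in full-picture pixels, the blue grip top at (341,219), and the yellow bolt end at about (334,197.5). I'll turn the grip tops into points.

```bash
python3 - <<'E'
from h import *
im=robot.get_image("top")
A=np.array([.5683,.0688]);B=np.array([.6490,-.1067])
for n,p,a,s,q in(("red",(245.6,237.7),A,(271.7,224.4),.09),("blue",(340.8,218.8),B,(345.6,192.7),.08)):
    g=ray(im,*p,.125)[:2];d=g-a;print(n,g,"rad",np.hypot(*d),"ang",np.degrees(np.arctan2(d[1],d[0])),"shaft",ray(im,*s,q)[:2])
im=robot.get_image("scene");print([np.round(proj(im,X),1) for X in([.5683,.0688,.072],[.6490,-.1067,.072])])
E
python3 -m handwheel '[22,41,0,0,0,7,22,41,0,0,0,7,22,35,0,0,0,7,22,35,0,0,0,7,22,35,0,0,0,7,22,35,0,0,0,7,22,35,0,0,0,7,22,35,0,0,0,7,22,35,0,0,0,7,22,35,0,0,0,7,22,35,0,0,0,7,22,35,0,0,0,7]' 60
```

```text
red [0.53174884 0.12190861] rad 0.06447101329819614 ang 124.53707539775337 shaft [0.5664655  0.06710492]
blue [ 0.58137187 -0.09564074] rad 0.06852643012606707 ang 170.71259706545982 shaft [ 0.64848794 -0.10677593]
[array([361.2, 179.1]), array([300., 212.])]
time_s: 1.25
tool_pos: [0.4296, -0.1763, 0.2057]
eef_rot: [0.642, 0.766, -0.0, 0.0]
wrist_force: [0.9, -0.5, -1.5]
opening: 0.06
finger_force: 0.0
```

```bash
python3 -m handwheel '[13,37,0,0,0,3,13,37,0,0,0,3,13,37,0,0,0,3,13,37,0,0,0,3,13,37,0,0,0,3,13,37,0,0,0,3,13,37,0,0,0,3,11,38,0,0,0,3,0,0,0,0,0,0,0,0,0,0,0,0]' 50
python3 - <<'E'
from h import *
im=robot.get_image("wrist");save(im,"w1");print(proj(im,[.5317,.1215,.125]),proj(im,[.5675,.068,.07]),robot.get_state()["wrist_force"])
E
```

```text
time_s: 2.08
tool_pos: [0.5308, 0.1212, 0.2052]
eef_rot: [0.47, 0.883, 0.0, -0.001]
wrist_force: [-0.6, -0.7, -0.8]
opening: 0.0503
finger_force: 0.0
(np.float64(319.6776079747194), np.float64(206.85193023079142)) (np.float64(318.8274852421324), np.float64(248.2313490937148)) [-0.01554067 -0.76419408  0.31400817]
```

View pics/w1.png

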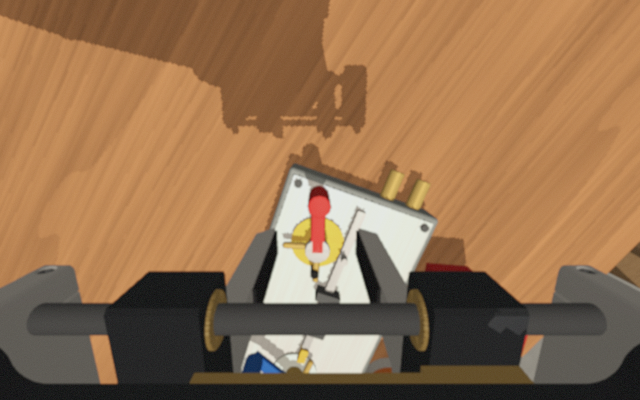

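The wrist view shows the red grip top at (319,206), as predicted, and centred between the fingers. I'll descend and work out the arc table.

```bash
python3 -m handwheel '[0,0,-39,0,0,0,0,0,-39,0,0,0,0,0,-39,0,0,0,0,0,0,0,0,0,0,0,0,0,0,0]' 32
cat > arc.py <<'E'
import sys,numpy as np
from station import robot
ax,ay,step,n=map(float,sys.argv[1:5]); p=robot.get_state()["tool_pos"]
a0=np.degrees(np.arctan2(p[1]-ay,p[0]-ax));r=np.hypot(p[1]-ay,p[0]-ax)*1000
print("now",p.round(4),"ang",a0.round(1),"r",r.round(1))
a=np.radians(a0+step*np.arange(n+1));x=65*np.cos(a);y=65*np.sin(a)
x[0],y[0]=(p[0]-ax)*1000,(p[1]-ay)*1000
print([(round(i,1),round(j,1)) for i,j in zip(np.diff(x),np.diff(y))])
E
python3 arc.py .5675 .068 3 36; python3 -c "
from station import robot;print(robot.get_state()['wrist_force'])"
```

```text
time_s: 2.55
tool_pos: [0.5303, 0.1178, 0.0882]
eef_rot: [0.472, 0.882, -0.001, -0.001]
wrist_force: [-0.3, 0.2, 0.6]
opening: 0.0324
finger_force: 0.0
now [0.5303 0.1178 0.0882] ang 126.7 r 62.2
[(np.float64(-4.4), np.float64(0.2)), (np.float64(-2.6), np.float64(-2.2)), (np.float64(-2.4), np.float64(-2.4)), (np.float64(-2.3), np.float64(-2.5)), (np.float64(-2.2), np.float64(-2.6)), (np.float64(-2.0), np.float64(-2.7)), (np.float64(-1.9), np.float64(-2.8)), (np.float64(-1.7), np.float64(-2.9)), (np.float64(-1.6), np.float64(-3.0)), (np.float64(-1.4), np.float64(-3.1)), (np.float64(-1.3), np.float64(-3.2)), (np.float64(-1.1), np.float64(-3.2)), (np.float64(-0.9), np.float64(-3.3)), (np.float64(-0.8), np.float64(-3.3)), (np.float64(-0.6), np.float64(-3.4)), (np.float64(-0.4), np.float64(-3.4)), (np.float64(-0.2), np.float64(-3.4)), (np.float64(-0.0), np.float64(-3.4)), (np.float64(0.1), np.float64(-3.4)), (np.float64(0.3), np.float64(-3.4)), (np.float64(0.5), np.float64(-3.4)), (np.float64(0.7), np.float64(-3.3)), (np.float64(0.8), np.float64(-3.3)), (np.float64(1.0), np.float64(-3.3)), (np.float64(1.2), np.float64(-3.2)), (np.float64(1.3), np.float64(-3.1)), (np.float64(1.5), np.float64(-3.1)), (np.float64(1.7), np.float64(-3.0)), (np.float64(1.8), np.float64(-2.9)), (np.float64(2.0), np.float64(-2.8)), (np.float64(2.1), np.float64(-2.7)), (np.float64(2.2), np.float64(-2.6)), (np.float64(2.4), np.float64(-2.4)), (np.float64(2.5), np.float64(-2.3)), (np.float64(2.6), np.float64(-2.2)), (np.float64(2.7), np.float64(-2.0))]
[-0.30415833  0.23765227  0.57253052]
```

```bash
python3 -m handwheel '[-4.4,0.2,0,0,0,3,-2.6,-2.2,0,0,0,3,-2.4,-2.4,0,0,0,3,-2.3,-2.5,0,0,0,3,-2.2,-2.6,0,0,0,3,-2.0,-2.7,0,0,0,3,-1.9,-2.8,0,0,0,3,-1.7,-2.9,0,0,0,3]'; python3 arc.py .5675 .068 3 10; python3 -m handwheel '[0,0,0,0,0,0,0,0,0,0,0,0]'
```

```text
time_s: 3.22
tool_pos: [0.5127, 0.1019, 0.0915]
eef_rot: [0.277, 0.961, 0.001, 0.002]
wrist_force: [1.0, 9.4, -3.6]
opening: 0.0322
finger_force: 4.2
now [0.5127 0.1019 0.0915] ang 148.3 r 64.4
[(np.float64(-2.2), np.float64(-2.6)), (np.float64(-1.6), np.float64(-3.0)), (np.float64(-1.4), np.float64(-3.1)), (np.float64(-1.2), np.float64(-3.2)), (np.float64(-1.1), np.float64(-3.2)), (np.float64(-0.9), np.float64(-3.3)), (np.float64(-0.7), np.float64(-3.3)), (np.float64(-0.5), np.float64(-3.4)), (np.float64(-0.4), np.float64(-3.4)), (np.float64(-0.2), np.float64(-3.4))]
time_s: 3.38
tool_pos: [0.5128, 0.1011, 0.0915]
eef_rot: [0.278, 0.961, 0.001, 0.002]
wrist_force: [-0.1, 4.3, 0.5]
opening: 0.0321
finger_force: 1.7
```

```bash
python3 -m handwheel '[-1.5,-1.7,0,0,0,2,-1.2,-1.9,0,0,0,2,-1.1,-2,0,0,0,2,-1,-2.1,0,0,0,2,-0.9,-2.1,0,0,0,2]'
cat > bolt.py <<'E'
from h import *
im=robot.get_image("top");c=im["color"];h=cv2.cvtColor(c,cv2.COLOR_RGB2HSV)
m=((h[...,0]>18)&(h[...,0]<32)&(h[...,1]>150)&(h[...,2]>140)).astype(np.uint8)
k,l,s,ce=cv2.connectedComponentsWithStats(m)
print([(s[i].tolist(),ce[i].round(1).tolist()) for i in range(1,k) if 305<ce[i][0]<345 and 188<ce[i][1]<208])
E
python3 bolt.py; python3 arc.py .5675 .068 2 10
python3 - <<'E'
import cv2,numpy as np
c=cv2.imread("pics/top0.png");h=cv2.cvtColor(c,cv2.COLOR_BGR2HSV)
m=((h[...,0]>18)&(h[...,0]<32)&(h[...,1]>150)&(h[...,2]>140)).astype(np.uint8)
k,l,s,ce=cv2.connectedComponentsWithStats(m)
print("start",[(s[i].tolist(),ce[i].round(1).tolist()) for i in range(1,k) if 305<ce[i][0]<345 and 188<ce[i][1]<208])
E
```

```text
time_s: 3.8
tool_pos: [0.5079, 0.0913, 0.0915]
eef_rot: [0.193, 0.981, 0.001, 0.002]
wrist_force: [5.3, 3.9, -3.2]
opening: 0.032
finger_force: 3.3
[([328, 196, 6, 4, 15], [330.5, 197.5])]
now [0.5077 0.0909 0.0915] ang 159.1 r 64.0
[(np.float64(-1.7), np.float64(-1.8)), (np.float64(-0.7), np.float64(-2.2)), (np.float64(-0.6), np.float64(-2.2)), (np.float64(-0.5), np.float64(-2.2)), (np.float64(-0.5), np.float64(-2.2)), (np.float64(-0.4), np.float64(-2.2)), (np.float64(-0.3), np.float64(-2.2)), (np.float64(-0.2), np.float64(-2.3)), (np.float64(-0.2), np.float64(-2.3)), (np.float64(-0.1), np.float64(-2.3))]
start [([328, 196, 6, 4, 14], [330.7, 197.4])]
```

The bolt is visible and unmoved, so at least about 18° remain.

```bash
python3 -m handwheel '[-1.2,-2,0,0,0,2,-0.7,-2.2,0,0,0,2,-0.6,-2.2,0,0,0,2,-0.5,-2.2,0,0,0,2,-0.5,-2.2,0,0,0,2,-0.4,-2.2,0,0,0,2,-0.3,-2.2,0,0,0,2]';python3 bolt.py; python3 arc.py .5675 .068 2 10
```

```text
time_s: 4.43
tool_pos: [0.5038, 0.0761, 0.0916]
eef_rot: [0.072, 0.997, 0.0, 0.003]
wrist_force: [3.9, 5.9, 0.7]
opening: 0.032
finger_force: 3.2
[([328, 196, 6, 4, 17], [330.6, 197.5])]
now [0.5037 0.0757 0.0915] ang 173.1 r 64.3
[(np.float64(-0.9), np.float64(-2.2)), (np.float64(-0.2), np.float64(-2.3)), (np.float64(-0.1), np.float64(-2.3)), (np.float64(0.0), np.float64(-2.3)), (np.float64(0.1), np.float64(-2.3)), (np.float64(0.2), np.float64(-2.3)), (np.float64(0.2), np.float64(-2.3)), (np.float64(0.3), np.float64(-2.2)), (np.float64(0.4), np.float64(-2.2)), (np.float64(0.5), np.float64(-2.2))]
```

```bash
python3 -m handwheel '[-0.5,-2.2,0,0,0,2,-0.2,-2.3,0,0,0,2,-0.1,-2.3,0,0,0,2,0,-2.3,0,0,0,2,0.1,-2.3,0,0,0,2,0.2,-2.3,0,0,0,2,0.2,-2.3,0,0,0,2]';python3 bolt.py; python3 arc.py .5675 .068 2 10
```

```text
time_s: 5.07
tool_pos: [0.5034, 0.0606, 0.0916]
eef_rot: [-0.051, 0.999, 0.0, 0.003]
wrist_force: [4.6, 8.9, -0.6]
opening: 0.0321
finger_force: 4.3
[([327, 196, 6, 4, 16], [329.5, 197.8])]
now [0.5035 0.0601 0.0915] ang -173.0 r 64.5
[(np.float64(-0.2), np.float64(-2.3)), (np.float64(0.4), np.float64(-2.2)), (np.float64(0.5), np.float64(-2.2)), (np.float64(0.5), np.float64(-2.2)), (np.float64(0.6), np.float64(-2.2)), (np.float64(0.7), np.float64(-2.2)), (np.float64(0.8), np.float64(-2.1)), (np.float64(0.9), np.float64(-2.1)), (np.float64(0.9), np.float64(-2.1)), (np.float64(1.0), np.float64(-2.0))]
```

The bolt has moved about 2.7 mm, so about 14° remain.

```bash
python3 -m handwheel '[0.3,-2.3,0,0,0,2,0.4,-2.2,0,0,0,2,0.5,-2.2,0,0,0,2,0.5,-2.2,0,0,0,2]';python3 bolt.py; python3 arc.py .5675 .068 1 10
```

```text
time_s: 5.45
tool_pos: [0.5051, 0.0518, 0.0916]
eef_rot: [-0.12, 0.993, -0.0, 0.003]
wrist_force: [4.0, 9.7, 0.7]
opening: 0.0324
finger_force: 4.3
[([325, 197, 6, 4, 14], [327.3, 198.4])]
now [0.5051 0.0512 0.0915] ang -165.0 r 64.6
[(np.float64(-0.1), np.float64(-1.2)), (np.float64(0.3), np.float64(-1.1)), (np.float64(0.3), np.float64(-1.1)), (np.float64(0.4), np.float64(-1.1)), (np.float64(0.4), np.float64(-1.1)), (np.float64(0.4), np.float64(-1.1)), (np.float64(0.4), np.float64(-1.1)), (np.float64(0.4), np.float64(-1.0)), (np.float64(0.5), np.float64(-1.0)), (np.float64(0.5), np.float64(-1.0))]
```

```bash
python3 -m handwheel '[0.3,-1.1,0,0,0,1,0.3,-1.1,0,0,0,1,0.3,-1.1,0,0,0,1]';python3 bolt.py; python3 -m handwheel '[0.4,-1.1,0,0,0,1]';  python3 -m handwheel '[0.4,-1.1,0,0,0,1]'; python3 bolt.py
```

```text
time_s: 5.75
tool_pos: [0.5059, 0.0485, 0.0915]
eef_rot: [-0.146, 0.989, -0.0, 0.002]
wrist_force: [3.0, 9.1, 0.8]
opening: 0.032
finger_force: 4.3
[([324, 197, 6, 4, 13], [326.3, 198.5])]
time_s: 5.88
tool_pos: [0.5062, 0.0475, 0.0915]
eef_rot: [-0.154, 0.988, -0.0, 0.002]
wrist_force: [2.8, 10.3, 0.9]
opening: 0.0322
finger_force: 4.4
time_s: 5.97
tool_pos: [0.5065, 0.0464, 0.0915]
eef_rot: [-0.163, 0.987, -0.0, 0.002]
wrist_force: [2.2, 10.7, 1.3]
opening: 0.0321
finger_force: 4.8
[([324, 198, 5, 3, 12], [325.8, 198.8])]
```

```bash
for i in 1 2; do python3 -m handwheel '[0.4,-1.1,0,0,0,1]'|grep -E "pos|force"; done; python3 bolt.py
```

```text
tool_pos: [0.5069, 0.0456, 0.0915]
wrist_force: [3.0, 11.8, 0.2]
finger_force: 5.2
tool_pos: [0.5073, 0.0445, 0.0915]
wrist_force: [2.1, 13.2, -0.4]
finger_force: 5.7
[([323, 198, 6, 3, 14], [325.4, 198.9])]
```

```bash
python3 -m handwheel '[0.5,-1,0,0,0,1]'|grep -E "pos|force"; python3 -m handwheel '[0.5,-1,0,0,0,1]'|grep -E "pos|force"; python3 bolt.py
```

```text
tool_pos: [0.5077, 0.0438, 0.0915]
wrist_force: [1.6, 13.7, 0.4]
finger_force: 6.2
tool_pos: [0.5081, 0.0429, 0.0915]
wrist_force: [1.3, 15.3, 1.2]
finger_force: 6.8
[([323, 198, 6, 3, 13], [325.2, 198.8])]
```

The force has risen steadily at about 1.2 N per mm to about 14 N, so the stop has been felt. I'll back off into the slack and rise.

```bash
python3 -m handwheel '[-0.7,2.5,0,0,0,0,-0.7,2.5,0,0,0,0,0,0,20,0,0,0,0,0,40,0,0,0,0,0,40,0,0,0,0,0,14,0,0,0,0,0,0,0,0,0]'; python3 bolt.py; python3 - <<'E'
from h import *
im=robot.get_image("top");save(im,"t2");c=im["color"]
cv2.imwrite("pics/crop2.png",cv2.resize(cv2.cvtColor(c[145:265,225:390],cv2.COLOR_RGB2BGR),None,fx=4.8,fy=4.8,interpolation=cv2.INTER_CUBIC))
E
```

```text
time_s: 7.03
tool_pos: [0.5067, 0.0462, 0.2069]
eef_rot: [-0.197, 0.98, -0.002, 0.003]
wrist_force: [1.1, 0.6, -0.4]
opening: 0.0317
finger_force: 0.0
[([323, 198, 6, 3, 14], [325.4, 198.9])]
```

View pics/crop2.png

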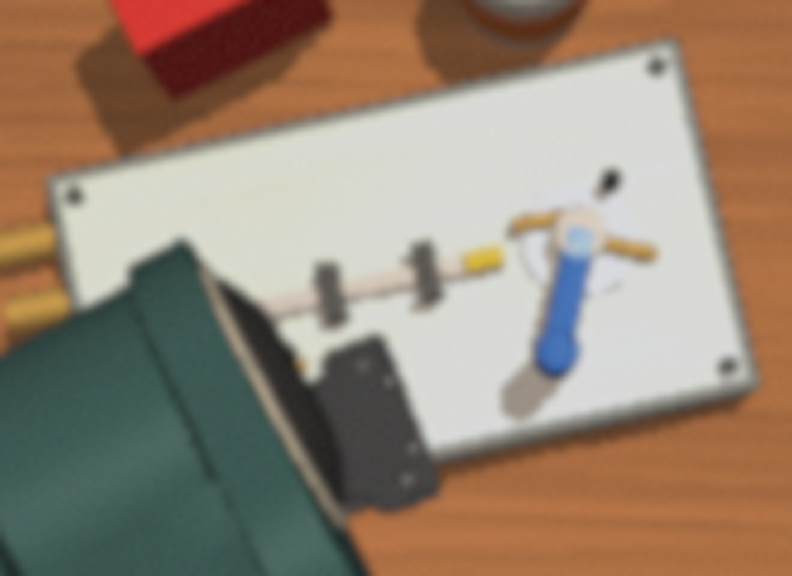

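The bolt stays drawn clear: its yellow end is now at about (325,199). The blue lever is unmoved, with its grip at (341,219). Next is the blue lever.

```bash
python3 -m handwheel '[10.7,-20.3,0,0,0,-6,10.7,-20.3,0,0,0,-6,10.7,-20.3,0,0,0,-6,10.7,-20.3,0,0,0,-6,10.7,-20.3,0,0,0,-6,10.7,-20.3,0,0,0,-6,10.5,-20,0,0,0,-6,0,0,0,0,0,0,0,0,0,0,0,0]' 40
python3 - <<'E'
from h import *
im=robot.get_image("wrist");save(im,"w2");print(proj(im,[.5814,-.0956,.125]),proj(im,[.6475,-.1067,.072]),robot.get_state()["joint_pos"].round(2))
E
```

```text
time_s: 7.88
tool_pos: [0.5794, -0.0962, 0.2013]
eef_rot: [0.168, 0.986, -0.0, -0.001]
wrist_force: [-0.7, -0.2, 0.1]
opening: 0.0396
finger_force: 0.0
(np.float64(320.3370945473012), np.float64(211.30471796394826)) (np.float64(329.68841092826204), np.float64(254.2932288949554)) [ 0.77  0.49 -0.88  1.69  0.41  1.16  1.01]
```

View pics/w2.png

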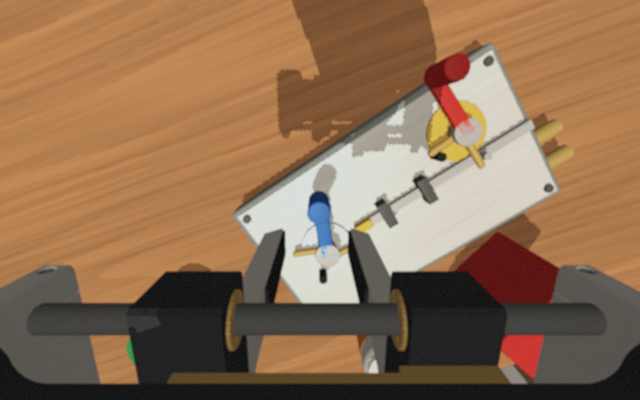

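The wrist view shows the blue grip top at (319,210), matching the prediction, with the red lever off to the right and released.

```bash
python3 -m handwheel '[1,0,-38,0,0,0,1,0,-38,0,0,0,0,0,-36,0,0,0,0,0,0,0,0,0,0,0,0,0,0,0]' 32
python3 arc.py .6475 -.1067 3 22
```

```text
time_s: 8.35
tool_pos: [0.5808, -0.0942, 0.09]
eef_rot: [0.166, 0.986, 0.0, -0.001]
wrist_force: [-0.8, -0.6, 1.2]
opening: 0.0318
finger_force: 0.0
now [ 0.5808 -0.0942  0.09  ] ang 169.4 r 67.8
[(np.float64(2.3), np.float64(-3.9)), (np.float64(-0.4), np.float64(-3.4)), (np.float64(-0.2), np.float64(-3.4)), (np.float64(-0.0), np.float64(-3.4)), (np.float64(0.2), np.float64(-3.4)), (np.float64(0.3), np.float64(-3.4)), (np.float64(0.5), np.float64(-3.4)), (np.float64(0.7), np.float64(-3.3)), (np.float64(0.9), np.float64(-3.3)), (np.float64(1.0), np.float64(-3.2)), (np.float64(1.2), np.float64(-3.2)), (np.float64(1.4), np.float64(-3.1)), (np.float64(1.5), np.float64(-3.0)), (np.float64(1.7), np.float64(-3.0)), (np.float64(1.8), np.float64(-2.9)), (np.float64(2.0), np.float64(-2.8)), (np.float64(2.1), np.float64(-2.6)), (np.float64(2.3), np.float64(-2.5)), (np.float64(2.4), np.float64(-2.4)), (np.float64(2.5), np.float64(-2.3)), (np.float64(2.6), np.float64(-2.1)), (np.float64(2.7), np.float64(-2.0))]
```

```bash
python3 -m handwheel '[0,-3.4,0,0,0,2.7,-0.2,-3.4,0,0,0,2.7,0,-2.3,0,0,0,1.8,0,-2.3,0,0,0,1.8]'; python3 -m handwheel '[0.1,-2.3,0,0,0,1.8,0.2,-2.3,0,0,0,1.8]';python3 -m handwheel '[0.3,-2.3,0,0,0,1.8,0.4,-2.3,0,0,0,1.8]';python3 arc.py .6475 -.1067 3 14
```

```text
time_s: 8.68
tool_pos: [0.5826, -0.1052, 0.0932]
eef_rot: [0.088, 0.996, 0.001, 0.001]
wrist_force: [-0.3, 7.3, -4.4]
opening: 0.0319
finger_force: 3.7
time_s: 8.85
tool_pos: [0.5826, -0.1096, 0.0932]
eef_rot: [0.056, 0.998, 0.001, 0.001]
wrist_force: [-3.4, 7.9, -1.9]
opening: 0.0322
finger_force: 3.8
time_s: 9.02
tool_pos: [0.5829, -0.1141, 0.0932]
eef_rot: [0.025, 1.0, 0.0, 0.001]
wrist_force: [-6.5, 8.0, 0.7]
opening: 0.032
finger_force: 4.0
now [ 0.5829 -0.1141  0.0932] ang -173.5 r 65.0
[(np.float64(0.5), np.float64(-3.4)), (np.float64(0.7), np.float64(-3.3)), (np.float64(0.8), np.float64(-3.3)), (np.float64(1.0), np.float64(-3.3)), (np.float64(1.2), np.float64(-3.2)), (np.float64(1.3), np.float64(-3.1)), (np.float64(1.5), np.float64(-3.1)), (np.float64(1.7), np.float64(-3.0)), (np.float64(1.8), np.float64(-2.9)), (np.float64(2.0), np.float64(-2.8)), (np.float64(2.1), np.float64(-2.7)), (np.float64(2.2), np.float64(-2.6)), (np.float64(2.4), np.float64(-2.4)), (np.float64(2.5), np.float64(-2.3))]
```

```bash
python3 -m handwheel '[-0.5,-2.3,0,0,0,1.8,-0.1,-2.3,0,0,0,1.8,0.3,-2.3,0,0,0,1.8]';python3 -m handwheel '[0.6,-2.3,0,0,0,1.8,0.7,-2.2,0,0,0,1.8,0.8,-2.2,0,0,0,1.8,0.8,-2.2,0,0,0,1.8]';python3 arc.py .6475 -.1067 2 18
```

```text
time_s: 9.27
tool_pos: [0.5834, -0.1213, 0.0933]
eef_rot: [-0.022, 1.0, 0.0, 0.002]
wrist_force: [2.0, 8.2, -5.8]
opening: 0.0322
finger_force: 3.6
time_s: 9.6
tool_pos: [0.5859, -0.1303, 0.0933]
eef_rot: [-0.085, 0.996, 0.0, 0.001]
wrist_force: [-2.2, 6.6, -1.6]
opening: 0.0322
finger_force: 3.7
now [ 0.5859 -0.1303  0.0933] ang -159.1 r 66.0
[(np.float64(1.8), np.float64(-1.8)), (np.float64(0.9), np.float64(-2.1)), (np.float64(1.0), np.float64(-2.0)), (np.float64(1.1), np.float64(-2.0)), (np.float64(1.1), np.float64(-2.0)), (np.float64(1.2), np.float64(-1.9)), (np.float64(1.3), np.float64(-1.9)), (np.float64(1.3), np.float64(-1.8)), (np.float64(1.4), np.float64(-1.8)), (np.float64(1.5), np.float64(-1.7)), (np.float64(1.5), np.float64(-1.7)), (np.float64(1.6), np.float64(-1.6)), (np.float64(1.6), np.float64(-1.6)), (np.float64(1.7), np.float64(-1.5)), (np.float64(1.7), np.float64(-1.5)), (np.float64(1.8), np.float64(-1.4)), (np.float64(1.8), np.float64(-1.3)), (np.float64(1.9), np.float64(-1.3))]
```

It is past where the bolt would block, with forces still around 7 N.

```bash
python3 -m handwheel '[0.7,-2.2,0,0,0,1.8,0.8,-2.1,0,0,0,1.8,0.9,-2,0,0,0,1.8,1,-2,0,0,0,1.8,1.1,-2,0,0,0,1.8]';python3 -m handwheel '[1.2,-1.9,0,0,0,1.8,1.3,-1.9,0,0,0,1.8,1.3,-1.8,0,0,0,1.8]';python3 arc.py .6475 -.1067 1 22
```

```text
time_s: 10.02
tool_pos: [0.5904, -0.1406, 0.0933]
eef_rot: [-0.163, 0.987, 0.0, 0.001]
wrist_force: [-1.8, 7.3, -2.8]
opening: 0.0318
finger_force: 3.7
time_s: 10.27
tool_pos: [0.5941, -0.1463, 0.0933]
eef_rot: [-0.209, 0.978, 0.0, 0.001]
wrist_force: [-3.4, 6.3, -2.0]
opening: 0.0322
finger_force: 3.7
now [ 0.5941 -0.1463  0.0933] ang -143.4 r 66.5
[(np.float64(1.9), np.float64(0.0)), (np.float64(0.7), np.float64(-0.9)), (np.float64(0.7), np.float64(-0.9)), (np.float64(0.7), np.float64(-0.9)), (np.float64(0.7), np.float64(-0.9)), (np.float64(0.8), np.float64(-0.8)), (np.float64(0.8), np.float64(-0.8)), (np.float64(0.8), np.float64(-0.8)), (np.float64(0.8), np.float64(-0.8)), (np.float64(0.8), np.float64(-0.8)), (np.float64(0.8), np.float64(-0.8)), (np.float64(0.8), np.float64(-0.8)), (np.float64(0.9), np.float64(-0.7)), (np.float64(0.9), np.float64(-0.7)), (np.float64(0.9), np.float64(-0.7)), (np.float64(0.9), np.float64(-0.7)), (np.float64(0.9), np.float64(-0.7)), (np.float64(0.9), np.float64(-0.7)), (np.float64(0.9), np.float64(-0.6)), (np.float64(0.9), np.float64(-0.6)), (np.float64(1.0), np.float64(-0.6)), (np.float64(1.0), np.float64(-0.6))]
```

```bash
python3 -m handwheel '[1.3,-1.9,0,0,0,1.8,1.3,-1.9,0,0,0,1.8,1.4,-1.8,0,0,0,1.8,1.5,-1.7,0,0,0,1.8]';python3 -m handwheel '[0.7,-0.9,0,0,0,1,0.8,-0.9,0,0,0,1]';python3 -m handwheel '[0.8,-0.8,0,0,0,1,0.8,-0.8,0,0,0,1]';python3 arc.py .6475 -.1067 1 4
```

```text
time_s: 10.6
tool_pos: [0.5997, -0.1535, 0.0933]
eef_rot: [-0.27, 0.963, 0.0, 0.001]
wrist_force: [-1.9, 7.6, -2.7]
opening: 0.0322
finger_force: 3.6
time_s: 10.77
tool_pos: [0.6013, -0.1552, 0.0933]
eef_rot: [-0.287, 0.958, 0.0, 0.001]
wrist_force: [-0.4, 7.8, -3.4]
opening: 0.0319
finger_force: 3.5
time_s: 10.93
tool_pos: [0.6029, -0.1567, 0.0933]
eef_rot: [-0.303, 0.953, 0.0, 0.001]
wrist_force: [-0.3, 7.3, -4.1]
opening: 0.0322
finger_force: 3.5
now [ 0.6029 -0.1567  0.0933] ang -131.7 r 67.0
[(np.float64(2.2), np.float64(0.7)), (np.float64(0.9), np.float64(-0.7)), (np.float64(0.9), np.float64(-0.7)), (np.float64(0.9), np.float64(-0.7))]
```

```bash
for i in 1 2; do python3 -m handwheel '[0.9,-0.7,0,0,0,1,0.9,-0.7,0,0,0,1]'|grep -E "pos|force"; done; python3 -m handwheel '[0.9,-0.7,0,0,0,1]'|grep -E "pos|force";python3 -c "
from station import robot;print(robot.get_state()['joint_pos'].round(2))"
```

```text
tool_pos: [0.6046, -0.1582, 0.0933]
wrist_force: [-2.1, 6.9, -2.2]
finger_force: 3.5
tool_pos: [0.6063, -0.1596, 0.0933]
wrist_force: [-2.4, 7.6, -2.5]
finger_force: 3.6
tool_pos: [0.6072, -0.1602, 0.0933]
wrist_force: [-2.1, 8.0, -2.9]
finger_force: 4.0
[ 0.89  0.77 -1.    1.68  0.72  1.1   1.95]
```

```bash
for i in 1 2 3; do python3 -m handwheel '[0.9,-0.7,0,0,0,1]'|grep -E "pos|force"; done
```

```text
tool_pos: [0.608, -0.1608, 0.0933]
wrist_force: [-2.8, 9.3, -2.1]
finger_force: 4.4
tool_pos: [0.6088, -0.1614, 0.0933]
wrist_force: [-3.2, 9.1, -1.7]
finger_force: 4.9
tool_pos: [0.6097, -0.1619, 0.0933]
wrist_force: [-4.3, 10.7, -2.4]
finger_force: 5.4
```

```bash
for i in 1 2; do python3 -m handwheel '[0.9,-0.7,0,0,0,1]'|grep -E "pos|force"; done
```

```text
tool_pos: [0.6105, -0.1625, 0.0933]
wrist_force: [-5.0, 11.1, -1.2]
finger_force: 5.8
tool_pos: [0.6113, -0.163, 0.0933]
wrist_force: [-7.0, 11.5, -1.2]
finger_force: 6.3
```

The selector stop has been felt, with the force rising steadily to about 13 N. I'll release and rise.

```bash
python3 -m handwheel '[-2,1.6,0,0,0,0,-2,1.6,0,0,0,0,0,0,20,0,0,0,0,0,40,0,0,0,0,0,40,0,0,0,-30,-20,15,0,0,0,-40,-10,0,0,0,0,-40,-10,0,0,0,0,-40,-10,0,0,0,0,-40,-10,0,0,0,0,0,0,0,0,0,0]'; python3 bolt.py; python3 - <<'E'
from h import *
im=robot.get_image("top");save(im,"t3");c=im["color"]
cv2.imwrite("pics/crop3.png",cv2.resize(cv2.cvtColor(c[110:265,225:465],cv2.COLOR_RGB2BGR),None,fx=3.3,fy=3.3,interpolation=cv2.INTER_CUBIC))
E
```

```text
time_s: 12.68
tool_pos: [0.4129, -0.2255, 0.206]
eef_rot: [-0.38, 0.925, -0.002, -0.003]
wrist_force: [0.4, 0.1, 1.1]
opening: 0.032
finger_force: 0.0
[([323, 198, 6, 3, 14], [325.4, 198.9])]
```

View pics/crop3.png

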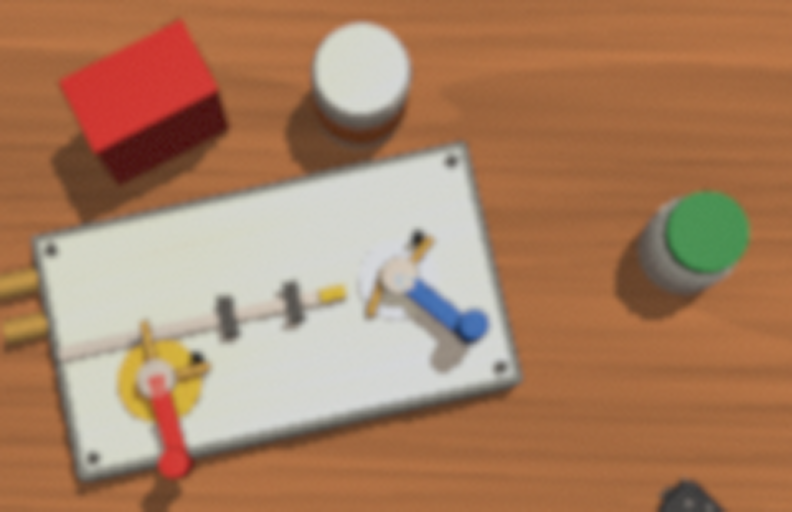

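Both brass cams rest against their black posts, at about (197,362) and (420,240) in the crop. The bolt is drawn, and the tin, carton and jar are standing where they were.

```bash
python3 -c "
from station import robot;print(robot.close_job())"
```

```text
the job is handed in; nothing more can be done
None
```

The job is handed in: the red supply lever went home against its stop first and drew the bolt, then the blue selector went home; both were released and have stayed home, the highest force on a grip was about 15 N, and the tin, carton and jar were not touched.

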